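# Run the bench pin out to the gauge and hold it

## Robot

A 6-joint arm with a two-finger parallel gripper is mounted at the origin on the work surface. World frame = base frame: x ahead of the robot, y to its left, z up, the work surface at z = 0. Lengths are in mm, angles in rad, forces in N, time in s.
With the tool pointing down it reaches from about 350 to 775 mm from the base axis. Payload 7.3 kg.
Tool frame: the origin (TCP) lies at the very end of the fingers, on their centre line; the grasp point (between the pads) lies 19 mm behind it; z points along the fingers, y is the line along which they close (so a half turn about z gives the same grasp; the last joint's range is limited). The gripper opens to 92 mm and grips with 3 to 60 N. Pads are 19 mm wide; open, the fingers measure 130 mm over their backs; the gripper's body (75 mm by 190 mm) begins 47 mm behind the grasp point.
Start: joints at [1.024, 0.342, 1.524, -0, 1.275, -0.146], TCP at [204.819, 483.419, 226.741] pointing down, gripper open.
Joint ranges: [-2.53, 2.53], [-0.77, 2.02], [0.04, 2.7], [-1, 4.14], [0.28, 2.66], [-3.11, 3.11]. Speed limits (rad/s): [2.57, 2.57, 3.14, 3.14, 3.14, 3.14].

## Interface

Orientations are given as [roll, pitch, yaw] about the fixed x, y, z axes, in that order (R = Rz(yaw) Ry(pitch) Rx(roll)).
In Python, from plant import get_obs, capture, close_job gives the robot as it stands. The module is installed in compiled form; this text tells all that it offers.
- The arm moves only by the shell command python3 -m handwheel 'ROWS'. ROWS is JSON, a list of rows, each a list of 3 entries, a list of its own where there are three numbers: the turn, a rotation vector about the tool's x, y, z in degrees, then the shift along the tool's x, y, z in m, then the opening, from 0 (shut) to 1 (fully open). A call has 1 to 12 rows; each row is the pose to reach, as a shift and turn from the pose commanded when the call began, along the tool's axes at that moment; what a row does not reach only later rows make up. A row lasts 1/10 s, in which the tool goes at most 50 mm and 8.59 degrees, less where a joint would pass 70% of its speed; a pose out of reach is approached as far as the arm can. A call with a gripper value outside its range is refused whole. The fingers move at their own pace and stop on an object; the grip force is fixed at half the most. Time passes only in rows, so rows that repeat a pose let the fingers close. It gives the time, the measured TCP pose, the force, the opening and the grip force at its end, in the units of the state.
- get_obs(): the state, without advancing time (a new reading comes with each control period).
- capture(name): name is "scene" or "top" or "wrist"; returns a dict with "image" (384x512x3 uint8, red, green, blue), "depth" (384x512 float32, mm along the optical axis (not along the pixel's ray), 0 where there is no reading), "fx", "fy", "cx", "cy" (pixels), "k1" (the pictures are not rectified: a ray, as slopes to the right and down, at radius r is drawn at 1 + k1 r^2 times it, then the intrinsics apply), "camera_from_world" (4x4, takes a point from world to camera coordinates). Camera axes: x right, y down, z forward; pixel columns grow to the right and rows downward; lengths in mm; the calibration is good to about 2 mm. A picture is of the moment at which its call begins.
- close_job(): hands the job in; it is judged then, once.
The state is a dict: "time": time; "joint_positions": joint angles; "dq": joint speeds; "tau": joint torques, N m; "tool_pos": TCP position; "tcp_rot": TCP orientation; "contact_force": force on the tool from outside, world axes, zero at the start; "moment": the same for the moment, N m; "grip_width": finger opening in mm; "finger_force": force on a finger pad.
Only numpy, scipy, OpenCV 4.12 (cv2) and the standard library are available. Lean on these libraries where they do the work, as an engineer would, in place of code of your own. Each camera call takes 0.05 s, during which the arm holds its last target. There are 200 camera calls.

## Task

Slide the loose wooden bench-pin board sideways on the riser block until you feel its long side seat flat against the steel fence; then slide it out along the fence, over the front end of the block, until the tips of its notched nose are level with the point of the gauge. Out there it is nose-heavy and would tip, so finish while still holding it: keep hold of it with the gripper, level and pressed on the block's top, at the mark and against the fence. Slide it, never lift it or let it tip, keep it off the gauge, and leave everything else where it is.

Things in the scene. Friction and masses are not known exactly. Their poses are not given: they have to be found in the camera images.
- board: loose beech board 240 x 70 x 12 mm, nose notched 18 mm wide, 40 mm deep, a 12 mm steel plate on top behind the notch, a handle block near its tail. Origin under its centre, x along it to the nose. About 0.45 kg, balancing 22 mm ahead of the origin: let go, it tips at over 98 mm of overhang. Lies on the deck, underside 60 mm above the table, 10 to 50 mm off the fence, up to 0.12 rad askew
- board_handle (a point): middle of the handle block of the board, 34 mm above the board's underside (94 mm above the table). The block is 24 mm along the board's x, 40 mm along its y, and stands 36 mm high on the board's top (top 48 mm above the underside); its middle lies 90 mm behind the board's origin
- board_nose (a point): point midway between the two prong tips at the nose end, level with the board's top face, 120 mm ahead of the board's origin; x points outward
- riser: fixed dark wooden block under the board, 240 (x) x 150 (y) mm, its top 60 mm above the table; origin under its centre on the table, x towards the front end (outward), the front end 120 mm ahead of the origin. Its place and heading vary
- deck: the riser's top slab, 240 x 150 x 8 mm, on which the board lies; origin under its centre, 52 mm above the table, same axes as the riser
- fence: fixed steel strip along the riser's right side seen looking outward (-y of the riser), 240 x 14 mm, standing 16 mm above the deck; origin under its centre on the deck, x along it, same direction as the riser's. Its inner face is 7 mm on the +y side of its origin, so a seated board's centre line is 42 mm on the +y side of it
- gauge: fixed steel marking gauge on the table ahead of the block, beyond the line of the fence: round foot 54 mm across, thin post 104 mm high, a level pointer reaching towards the board's path; origin under the foot, same heading as the riser
- gauge_tip (a point): point of the gauge's pointer, 78 mm above the table (6 mm above the board's top) and about 13 mm to the side of a seated board's edge; its x axis points outward like the riser's. It stands 112 to 140 mm beyond the block's front end: the overhang wanted
- ring_dish: bystander: white ceramic bowl, 80 mm across, 20 mm high, on the table in front of the riser, below where the nose comes out; origin under its centre
- mandrel: bystander: tapered steel ring mandrel with wooden grip, lying on the table beside the riser, 320 mm long, 24 mm thick; origin on its underside
- bangle: bystander: brass ring 68 mm across, 12 mm high, lying on the table
- ring_blank: bystander: steel ring 26 mm across, 8 mm high, lying on the table
- hammer: bystander: hammer lying on the table; origin at its middle on the underside
- jar: bystander: white jar with wooden cap, 64 mm across, 90 mm high
- dapping_block: bystander: 50 mm steel cube
- brush_cup: bystander: white cup 70 mm across, 90 mm high, brushes standing out to 170 mm
There are look-alikes about, which are no part of the job. Leave any blue or orange look-alike of the gauge alone.

How it is judged (in metres and radians):
On the way, in this order (a step that is already met when the one before it is completed fails the run):
1. the board is pushed flat against the fence before it is run out (nose still 20 mm or more short of the gauge point) (y of board in the frame of fence below 0.047 m and angle between the x axis of board and the x axis of fence, either way round below 0.05 rad and contact force between board and fence above 1 N and x of board_nose in the frame of gauge_tip below -0.02 m), for 0.1 s.
2. the nose reaches the gauge point with the gripper on the board (x of board_nose in the frame of gauge_tip between -0.006 and 0.006 m and contact force between the fingers and board above 0.5 N), for 0.2 s.
At the end, for the whole second after the job is handed in: The nose is within 6 mm of the gauge point along the slide; the board lies against the fence (within 5 mm, 0.05 rad), level within 0.06 rad, still, resting on the block with at least 0.3 N and clear of the gauge, and the fingers hold it with at least 1 N (x of board_nose in the frame of gauge_tip between -0.006 and 0.006 m and y of board in the frame of fence below 0.047 m and angle between the x axis of board and the x axis of fence, either way round below 0.05 rad and angle between board's own z axis and vertical below 0.06 rad and contact force between the fingers and board above 1 N and contact force between board and deck above 0.3 N and contact force between board and gauge below 0.3 N and z of board in the frame of riser between 0.055 and 0.066 m and linear speed of board below 0.01 m/s); the arm keeps its last pose, push and grip.
It fails at once if the board is lifted off the block or dropped from it (z of board in the frame of riser above 0.075 m or z of board in the frame of riser below 0.045 m).
It fails at once if the board tips (angle between board's own z axis and vertical above 0.15 rad).
It fails at once if the board or the gripper strikes the gauge (contact force between any of board, the arm, the fingers and gauge above 3 N).
It fails at once if a bystander is moved by more than 25 mm (distance of any of ring_dish, mandrel, bangle, ring_blank, hammer, jar, dapping_block, brush_cup from where it was at the start of the episode above 0.025 m).
It also fails if it takes over 42 s, if anything falls off the work surface, if the arm or the gripper's body presses on something with over 40 N, if the wrist force passes 120 N, or if a joint passes its speed limit or range.

## Working session

There is one attempt and no reset: what is moved stays moved. The work goes in short steps, Python scripts to look and compute and a shell command to move; the robot and the scene stay as the last step left them, time stands still between calls to the robot, and variables do not carry over. Pictures are saved under pics/ and viewed, at most 10 in all, crops included, and the job is handed in when it is done.

```bash
mkdir -p pics; cat > h.py <<'E'
import numpy as np, cv2
from plant import get_obs, capture
def pt(c,u,v,z=None):
    """world point of pixel; z: intersect plane z, else depth"""
    x=(u-c['cx'])/c['fx']; y=(v-c['cy'])/c['fy']; a,b=x,y
    for _ in range(10):
        s=1+c['k1']*(a*a+b*b); a,b=x/s,y/s
    T=np.linalg.inv(np.array(c['camera_from_world'])); d=T[:3,:3]@np.array([a,b,1]); o=T[:3,3]
    k=(z-o[2])/d[2] if z is not None else c['depth'][int(round(v)),int(round(u))]
    return o+k*d
def pix(c,p):
    q=np.array(c['camera_from_world'])@np.r_[p,1]; a,b=q[:2]/q[2]; s=1+c['k1']*(a*a+b*b)
    return np.array([c['fx']*a*s+c['cx'],c['fy']*b*s+c['cy']])
def save(c,n,box=None,k=1):
    im=c['image'][...,::-1]
    if box: u0,v0,u1,v1=box; im=im[v0:v1,u0:u1]
    cv2.imwrite('pics/'+n,cv2.resize(im,None,fx=k,fy=k,interpolation=cv2.INTER_CUBIC))
E
python3 - <<'E'
from h import *
import pickle
o=get_obs();print({k:np.round(v,3).tolist() for k,v in o.items()})
for n in('top','scene'):
    c=capture(n);pickle.dump(c,open(n+'.pkl','wb'));save(c,n+'.png',k=1.5)
    print(n,np.round(np.linalg.inv(c['camera_from_world'])[:3,3]),c['fx'],c['k1'])
E
```

```text
{'time': 0.0, 'joint_positions': [1.024, 0.343, 1.525, -0.0, 1.275, -0.146], 'dq': [-0.0, 0.0, -0.001, 0.0, 0.001, -0.001], 'tau': [0.001, -43.126, -24.422, 0.072, 0.056, -0.0], 'tool_pos': [204.608, 483.037, 226.045], 'tcp_rot': [-3.14, -0.0, 2.741], 'contact_force': [0.711, -0.129, 0.094], 'moment': [-0.008, -0.058, -0.014], 'finger_force': 0.0, 'grip_width': 91.988}
top [ 303.  -25. 1198.] 412.4787322960349 0.0031413149849101774
scene [1004. -543.  814.] 349.1783597459575 -0.03561035942347856
```

View pics/top.png

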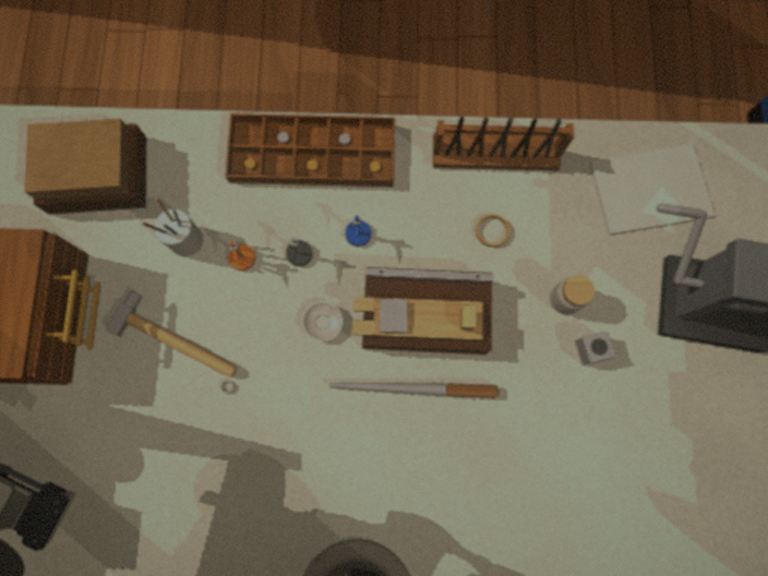

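View pics/scene.png

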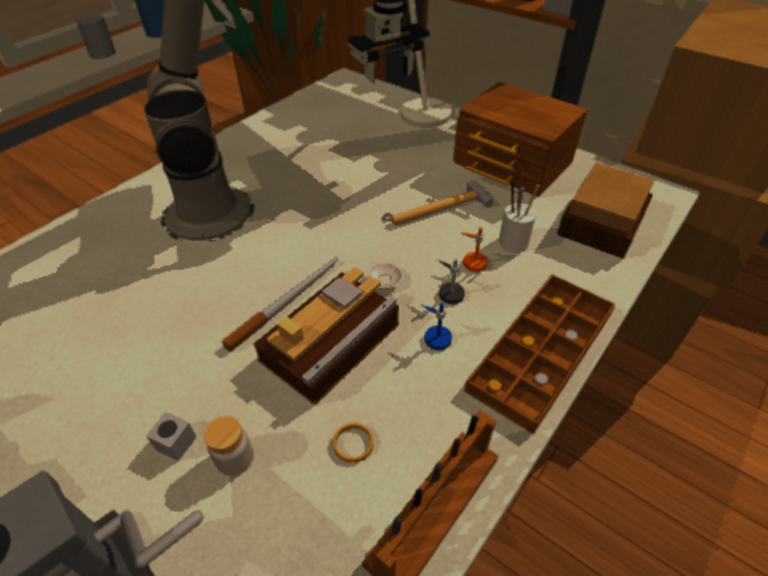

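The top view shows the board, nose to the left, at about (425,318). Its handle is at (468,317) and the fence at (430,274). There are three gauge candidates: blue (358,232), plain steel/grey (299,252) and orange (241,256). By the description the grey one is the gauge. The scene view shows the same: grey (452,292), blue (438,335), orange (476,260). Next are close crops to check that choice.

```bash
python3 - <<'E'
import pickle,cv2,numpy as np
from h import *
t=pickle.load(open('top.pkl','rb'));s=pickle.load(open('scene.pkl','rb'))
save(t,'t2.png',(180,145,340,245),5); save(s,'s2.png',(160,150,320,270),5)
E
```

```text
(no output)
```

View pics/t2.png

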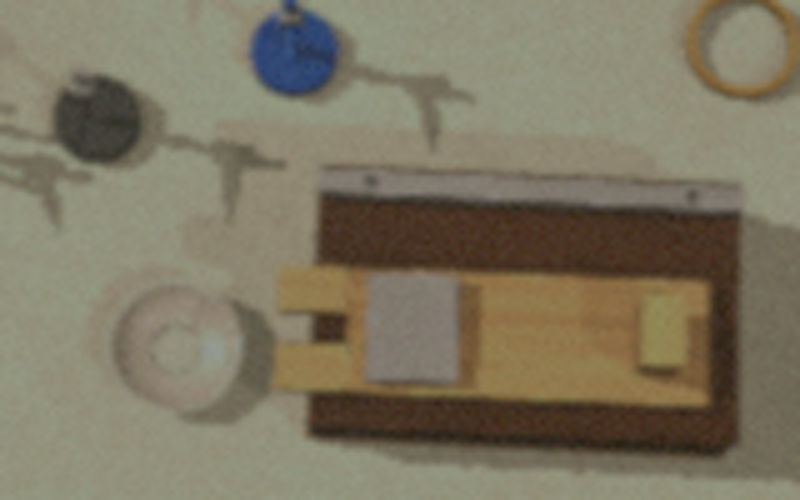

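View pics/s2.png

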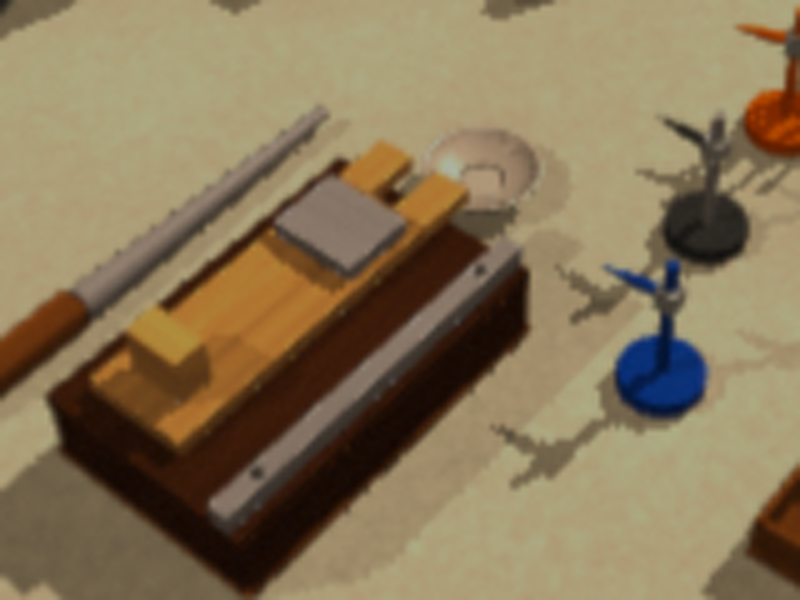

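Both crops confirm the choice: the grey gauge has its foot at crop (97,118) in the top view, and its pointer tip at crop (660,118) in the scene view. I'll work out positions from these.

```bash
python3 - <<'E'
import pickle
from h import *
t=pickle.load(open('top.pkl','rb'));s=pickle.load(open('scene.pkl','rb'))
T=lambda u,v,z:pt(t,180+u/5,145+v/5,z)
S=lambda u,v,z:pt(s,160+u/5,150+v/5,z)
P=dict(fin0=T(320,196,76),fin1=T(742,212,76),fo0=T(320,168,76),fo1=T(742,186,76),
 rf=T(308,436,60),nU=T(281,267,72),nL=T(275,390,72),tU=T(711,281,72),tL=T(707,406,72),
 h1=T(643,292,108),h2=T(687,294,108),h3=T(685,369,108),h4=T(640,364,108),
 gfoot=T(97,118,6),gtipS=S(660,118,78),footS=S(706,228,6),
 nU_S=S(468,190,72),nL_S=S(410,155,72),fin0S=S(495,240,76),fo0S=S(520,252,76),fo1S=S(232,527,76),btip=S(605,267,78))
for k,v in P.items(): print(k,np.round(v,1))
f=P['fin0']-P['fin1'];f/=np.linalg.norm(f);b=(P['nU']+P['nL']-P['tU']-P['tL'])[:2];
print('fence yaw',np.arctan2(f[1],f[0]),'board yaw',np.arctan2(b[1],b[0]),np.linalg.norm(b)/2)
n=np.array([-f[1],f[0]])
for k,v in P.items():
  d=(v-P['fin0'])[:2];print(k,np.round([d@f[:2],d@n],1))
h=sum(P['h%d'%i] for i in(1,2,3,4))/4;print('handle',h)
tip=P['gtipS']; print('tip in top crop', (pix(t,tip)-[180,145])*5)
E
```

```text
fin0 [580.2  -2.4  76. ]
fin1 [ 577.1 -238.6   76. ]
fo0 [596.4  -2.   76. ]
fo1 [ 592.2 -238.8   76. ]
rf [447.1   0.6  60. ]
nU [539.8  18.2  72. ]
nL [470.6  19.2  72. ]
tU [ 538.1 -221.5   72. ]
tL [ 467.9 -218.5   72. ]
h1 [ 523.6 -178.5  108. ]
h2 [ 523.1 -202.2  108. ]
h3 [ 482.2 -200.8  108. ]
h4 [ 484.3 -176.7  108. ]
gfoot [642.2 134.1   6. ]
gtipS [603.4 134.7  78. ]
footS [644.2 134.9   6. ]
nU_S [545.2  18.7  72. ]
nL_S [498.9  20.3  72. ]
fin0S [585.   -6.2  76. ]
fo0S [602.   -4.8  76. ]
fo1S [ 601.3 -241.1   76. ]
btip [647.9  14.1  78. ]
fence yaw 1.5579647203628229 board yaw 1.561673898052449 238.71667485345333
fin0 [0. 0.]
fin1 [-236.2    0. ]
fo0 [  0.7 -16.2]
fo1 [-236.2  -15. ]
rf [  1.3 133.1]
nU [20.1 40.6]
nL [ 20.2 109.9]
tU [-219.6   39.2]
tL [-217.5  109.5]
h1 [-176.8   54.3]
h2 [-200.5   54.5]
h3 [-199.6   95.4]
h4 [-175.5   93.6]
gfoot [137.4 -60.2]
gtipS [137.4 -21.4]
footS [138.1 -62.3]
nU_S [20.7 35.2]
nL_S [21.7 81.5]
fin0S [-3.7 -4.9]
fo0S [ -2.1 -21.8]
fo1S [-238.4  -24.2]
btip [ 17.4 -67.5]
handle [ 503.3114292  -189.55801168  108.        ]
tip in top crop [ 77.21826224 148.85473145]
```

```bash
python3 -m handwheel '[[[0,0,-22.2],[-0.537,-0.503,0.03],1],[[0,0,-22.2],[-0.537,-0.503,0.03],1],[[0,0,-22.2],[-0.537,-0.503,0.03],1],[[0,0,-22.2],[-0.537,-0.503,0.03],1],[[0,0,-22.2],[-0.537,-0.503,0.03],1],[[0,0,-22.2],[-0.537,-0.503,0.03],1],[[0,0,-22.2],[-0.537,-0.503,0.03],1],[[0,0,-22.2],[-0.537,-0.503,0.03],1],[[0,0,-22.2],[-0.537,-0.503,0.03],1],[[0,0,-22.2],[-0.537,-0.503,0.03],1],[[0,0,-22.2],[-0.537,-0.503,0.03],1],[[0,0,-22.2],[-0.537,-0.503,0.03],1]]'
```

```text
time: 1.3
tool_pos: [445.0, -59.7, 202.4]
tcp_rot: [3.141, -0.0, 3.128]
contact_force: [1.7, 0.7, 0.2]
grip_width: 92.0
finger_force: 0.0
```

```bash
python3 -m handwheel '[[[0,0,0],[-0.060,-0.129,0],1],[[0,0,0],[-0.060,-0.129,0.03],1],[[0,0,0],[-0.060,-0.129,0.03],1],[[0,0,0],[-0.060,-0.129,0.03],1],[[0,0,0],[-0.060,-0.129,0.03],1],[[0,0,0],[-0.060,-0.129,0.03],1]]'
python3 - <<'E'
from h import *
import pickle
c=capture('wrist');pickle.dump(c,open('w.pkl','wb'));save(c,'w.png',k=1.5)
print(get_obs()['tool_pos'],get_obs()['tcp_rot'],pix(c,[503.3,-189.6,108]), np.linalg.inv(c['camera_from_world'])[:3,3])
E
```

```text
time: 1.9
tool_pos: [502.6, -186.5, 172.7]
tcp_rot: [3.141, -0.0, 3.129]
contact_force: [0.6, 0.5, 0.3]
grip_width: 92.0
finger_force: 0.0
[ 502.76846818 -186.2363911   173.01273442] [3.14133447e+00 1.60137998e-04 3.12934398e+00] [251.87332567 204.25878227] [ 422.90302181 -186.569963    330.61844975]
```

View pics/w.png

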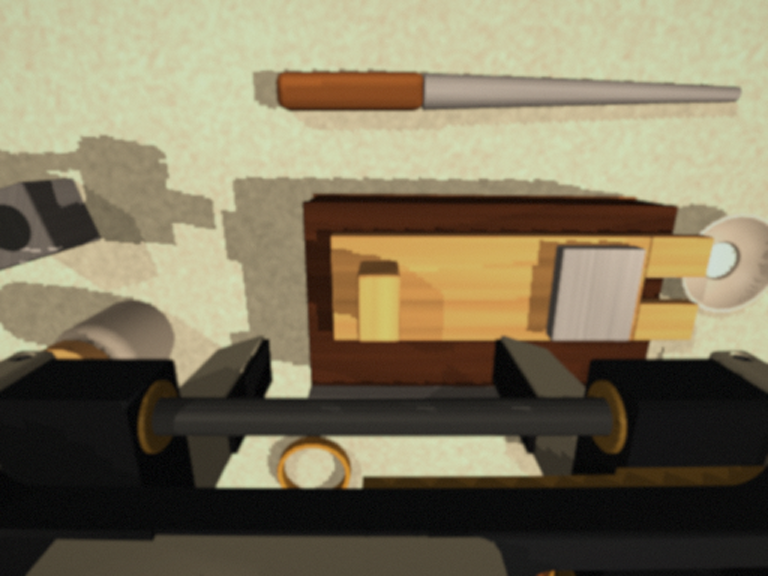

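The wrist view shows the handle top centred at (379,307), within 1 px of the prediction. I'll descend and grip across the 24 mm.

```bash
python3 -m handwheel '[[[0,0,0],[0,-0.003,0.045],1],[[0,0,0],[0,-0.003,0.08],1],[[0,0,0],[0,-0.003,0.094],1],[[0,0,0],[0,-0.003,0.094],1],[[0,0,0],[0,-0.003,0.094],0],[[0,0,0],[0,-0.003,0.094],0],[[0,0,0],[0,-0.003,0.094],0],[[0,0,0],[0,-0.003,0.094],0],[[0,0,0],[0,-0.003,0.094],0],[[0,0,0],[0,-0.003,0.094],0]]'
```

```text
time: 2.95
tool_pos: [503.0, -190.4, 78.8]
tcp_rot: [-3.142, 0.0, 3.128]
contact_force: [0.6, 0.4, -0.9]
grip_width: 48.3
finger_force: 0.0
```

```bash
python3 -m handwheel '[[[0,0,0],[0,0,0],0],[[0,0,0],[0,0,0],0],[[0,0,0],[0,0,0],0],[[0,0,0],[0,0,0],0],[[0,0,0],[0,0,0],0],[[0,0,0],[0,0,0],0],[[0,0,0],[0,0,0],0]]'
```

```text
time: 3.65
tool_pos: [503.0, -190.1, 78.5]
tcp_rot: [3.141, -0.0, 3.128]
contact_force: [-0.1, 3.4, 0.3]
grip_width: 24.1
finger_force: 30.0
```

```bash
python3 -m handwheel '[[[0,0,0],[0,0,0.001],0],[[0,0,0],[-0.008,0,0.001],0],[[0,0,0],[-0.016,0,0.001],0],[[0,0,0],[-0.024,0,0.001],0],[[0,0,0],[-0.030,0,0.001],0],[[0,0,0],[-0.034,0,0.001],0],[[0,0,0],[-0.034,0,0.001],0]]'
```

```text
time: 4.35
tool_pos: [537.2, -191.3, 78.6]
tcp_rot: [-3.141, 0.0, 3.129]
contact_force: [-2.5, 0.9, 6.9]
grip_width: 24.0
finger_force: 30.0
```

```bash
python3 -m handwheel '[[[0,0,0],[-0.002,0,0],0],[[0,0,0],[-0.003,0,0],0],[[0,0,0],[-0.004,0,0],0],[[0,0,0],[-0.005,0,0],0],[[0,0,0],[-0.005,0,0],0]]'
```

```text
time: 4.85
tool_pos: [541.4, -191.3, 78.5]
tcp_rot: [-3.141, -0.001, 3.13]
contact_force: [-5.7, -0.5, 9.2]
grip_width: 24.1
finger_force: 30.1
```

```bash
python3 -m handwheel '[[[0,0,0],[-0.001,0,0],0],[[0,0,0],[-0.0015,0,0],0],[[0,0,0],[-0.0015,0,0],0],[[0,0,0],[-0.0015,0,0],0]]'
```

```text
time: 5.25
tool_pos: [542.8, -191.3, 78.5]
tcp_rot: [-3.141, -0.001, 3.13]
contact_force: [-5.7, 0.8, 8.7]
grip_width: 23.6
finger_force: 30.1
```

```bash
python3 -m handwheel '[[[0,0,0],[-0.001,0,0],0],[[0,0,0],[-0.002,0,0],0],[[0,0,0],[-0.002,0,0],0],[[0,0,0],[-0.002,0,0],0]]'
```

```text
time: 5.65
tool_pos: [543.5, -191.2, 78.6]
tcp_rot: [-3.141, -0.004, 3.129]
contact_force: [-10.6, 0.4, 12.2]
grip_width: 23.5
finger_force: 30.0
```

```bash
python3 -m handwheel '[[[0,0,0],[-0.0015,0,0],0],[[0,0,0],[-0.0015,0,0],0],[[0,0,0],[-0.0015,0,0],0],[[0,0,0],[-0.0015,0,0],0]]'
python3 - <<'E'
from h import *
import pickle
c=capture('top');pickle.dump(c,open('t3.pkl','wb'));save(c,'t3.png',(180,145,340,245),5)
print(get_obs()['moment'])
E
```

```text
time: 6.05
tool_pos: [543.7, -191.1, 78.6]
tcp_rot: [3.141, -0.007, 3.129]
contact_force: [-16.9, 0.0, 15.6]
grip_width: 23.7
finger_force: 30.0
[0.13746448 2.3777576  0.18143738]
```

View pics/t3.png

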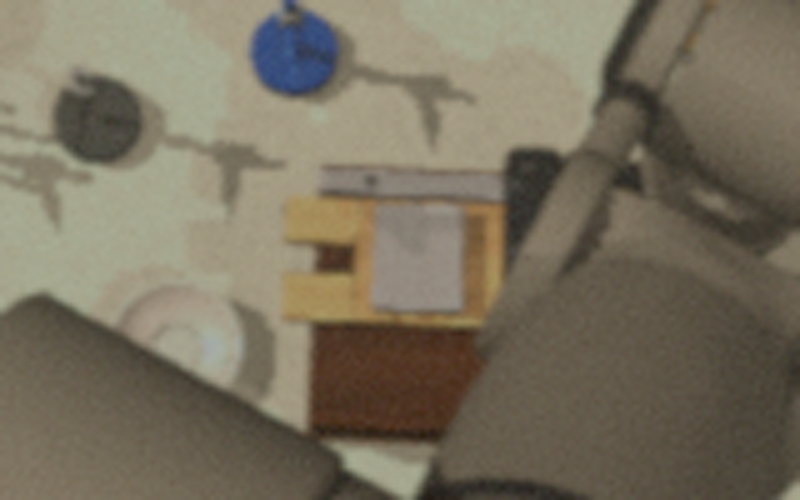

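The board is seated flat along the fence: prong tips at crop (286,198) and (284,319), no visible gap. Next is the remaining distance.

```bash
python3 - <<'E'
import pickle
from h import *
t=pickle.load(open('t3.pkl','rb'))
T=lambda u,v,z:pt(t,180+u/5,145+v/5,z)
a=T(286,198,72);b=T(284,319,72);g=T(97,118,6)
print(a,b,np.linalg.norm(a-b),g)
f=np.array([.0128,1,0]);print((g-(a+b)/2)@f)
E
```

```text
[579.51045072  16.72384526  72.        ] [510.39809278  15.57984932  72.        ] 69.12182540626152 [642.16030174 134.14586213   6.        ]
119.23825203144436
```

```bash
python3 -m handwheel '[[[0,0,0],[0.0005,0.004,0],0],[[0,0,0],[0.0005,0.012,0],0],[[0,0,0],[0.0005,0.020,0],0],[[0,0,0],[0.0005,0.028,0],0],[[0,0,0],[0.0005,0.036,0],0],[[0,0,0],[0.0005,0.044,0],0],[[0,0,0],[0.0005,0.050,0],0],[[0,0,0],[0.0005,0.052,0],0],[[0,0,0],[0.0005,0.052,0],0]]'
```

```text
time: 7.0
tool_pos: [544.8, -142.0, 78.5]
tcp_rot: [-3.138, -0.004, 3.127]
contact_force: [-13.6, -11.9, 11.6]
grip_width: 24.0
finger_force: 30.1
```

```bash
python3 -m handwheel '[[[0,0,0],[0,0.006,0],0],[[0,0,0],[0,0.014,0],0],[[0,0,0],[0,0.022,0],0],[[0,0,0],[0,0.030,0],0],[[0,0,0],[0,0.038,0],0],[[0,0,0],[0,0.046,0],0],[[0,0,0],[0,0.052,0],0],[[0,0,0],[0,0.054,0],0],[[0,0,0],[0,0.054,0],0]]'
python3 - <<'E'
from h import *
import pickle
for n in('top','scene'):
    c=capture(n);pickle.dump(c,open(n+'4.pkl','wb'))
    if n=='top': a=c['image'][145:225,180:270]
    else: b=c['image'][150:230,230:320]
im=np.vstack([cv2.resize(x[...,::-1],(640,569),interpolation=cv2.INTER_CUBIC)[:290+0*i] if 0 else cv2.resize(x[...,::-1],(400,356),interpolation=cv2.INTER_CUBIC) for i,x in enumerate((a,b))])
cv2.imwrite('pics/c4.png',np.hstack([cv2.resize(x[...,::-1],(400,356),interpolation=cv2.INTER_CUBIC) for x in(a,b)]))
E
```

```text
time: 7.9
tool_pos: [546.0, -87.7, 78.6]
tcp_rot: [-3.138, -0.003, 3.128]
contact_force: [-11.4, -10.8, 11.8]
grip_width: 24.2
finger_force: 30.1
```

View pics/c4.png

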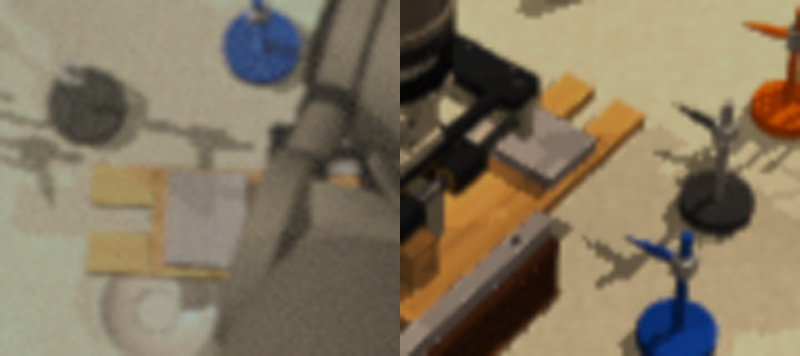

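The scene crop shows the near prong tip at (645,118) and the pointer tip at (677,107). The top crop shows the nose edge at (90,168)-(86,272).

```bash
python3 - <<'E'
import pickle
from h import *
t=pickle.load(open('top4.pkl','rb'));s=pickle.load(open('scene4.pkl','rb'));k=400/90
T=lambda u,v,z:pt(t,180+(u+.5)/k-.5,145+(v+.5)/k-.5,z)
S=lambda u,v,z:pt(s,230+(u-400+.5)/k-.5,150+(v+.5)/k-.5,z)
f=np.array([.0128,1,0])
for n,p in dict(nU=T(90,168,72),nL=T(86,272,72),foot=T(87,105,6),nS=S(645,118,72),nS2=S(595,85,72),tipS=S(677,107,78),footS=S(716,205,6)).items(): print(n,p.round(1),(p@f).round(1))
# enlarged contrast-stretched close-ups
def en(x):
    x=np.clip(x.astype(float)*255/110,0,255).astype(np.uint8); return cv2.resize(x[...,::-1],(400,400),interpolation=cv2.INTER_NEAREST)
cv2.imwrite('pics/c5.png',np.hstack([en(t['image'][155:195,185:225]),en(s['image'][160:200,270:310])]))
E
```

```text
nU [583.1 121.9  72. ] 129.4
nL [516.1 120.9  72. ] 127.5
foot [643.3 134.8   6. ] 143.1
nS [589.  117.1  72. ] 124.6
nS2 [541.8 123.1  72. ] 130.0
tipS [603.4 134.3  78. ] 142.0
footS [643.3 133.4   6. ] 141.6
```

View pics/c5.png

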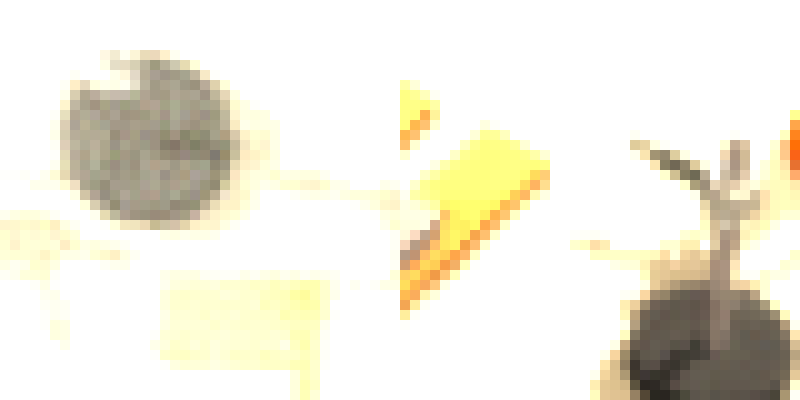

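```bash
python3 - <<'E'
import pickle
from h import *
s=pickle.load(open('scene4.pkl','rb'));t=pickle.load(open('top4.pkl','rb'))
S=lambda u,v,z:pt(s,270+(u-400)/10-.5,160+v/10-.5,z)
f=np.array([.0128,1,0])
for n,p in dict(corner=S(549,163,72),inner=S(488,128,72),tip=S(633,144,78)).items(): print(n,p.round(1),(p@f).round(1))
# model: predict nose corners for seated board with nose along-coordinate y
for y in(119,121,123,125): print(y,[((pix(s,[x,y,72])-[270,160]+.5)*10+[400,0]).round(0) for x in(581.5,555.5,511.5)],((pix(t,[581.5,y,72])-[185,155]+.5)*10).round())
print(get_obs()['tool_pos'])
E
```

```text
corner [587.2 117.8  72. ] 125.3
inner [563.3 119.1  72. ] 126.3
tip [606.1 135.1  78. ] 142.9
119 [array([536., 153.]), array([468., 118.]), array([355.,  60.])] [164. 285.]
121 [array([540., 149.]), array([471., 114.]), array([359.,  56.])] [157. 285.]
123 [array([543., 146.]), array([475., 111.]), array([363.,  53.])] [149. 285.]
125 [array([547., 142.]), array([479., 107.]), array([366.,  50.])] [142. 284.]
[545.97806634 -87.73422825  78.58342839]
```

```bash
python3 - <<'E'
import pickle
from h import *
for n in('top4','scene4'):
    c=pickle.load(open(n+'.pkl','rb'))
    vs,us=np.mgrid[140:240,180:330]
    P=np.array([np.r_[pt(c,u,v),u,v] for u,v in zip(us.ravel(),vs.ravel()) if c['depth'][v,u]>0])
    f=P[:,1]+.0128*P[:,0]
    m=(P[:,2]>70)&(P[:,2]<115)&(P[:,0]>593)&(P[:,0]<665)&(P[:,1]>110)&(P[:,1]<160)
    print(n,'gauge');[print(np.round(np.r_[p,q],1)) for p,q in zip(P[m],f[m])]
    for x0 in (520,530,562,570):
        b=(abs(P[:,2]-72)<5)&(abs(P[:,0]-x0)<5)&(P[:,1]<160); print('board max',x0,np.sort(f[b])[-6:].round(1))
E
```

```text
top4 gauge
[643.4 137.2 106.9 194.  158.  145.4]
[644.1 134.7 105.1 195.  158.  142.9]
[640.4 137.  107.3 194.  159.  145.2]
[640.8 134.4 106.2 195.  159.  142.6]
[642.6 132.4 100.6 196.  159.  140.6]
[646.9 131.5  87.2 197.  159.  139.8]
[646.3 128.4  89.2 198.  159.  136.7]
[644.  142.8  86.  193.  160.  151. ]
[638.6 137.3 104.  194.  160.  145.5]
[639.5 134.9 101.3 195.  160.  143.1]
[640.  132.4  99.6 196.  160.  140.6]
[644.7 131.7  84.8 197.  160.  139.9]
[644.9 129.   84.1 198.  160.  137.2]
[641.8 143.   83.5 193.  161.  151.2]
[639.4 139.   91.6 194.  161.  147.2]
[637.5 135.2  98.1 195.  161.  143.4]
[638.2 132.7  96.3 196.  161.  140.9]
[640.4 130.9  89.2 197.  161.  139.1]
[641.3 128.5  86.5 198.  161.  136.7]
[638.  142.3  86.6 193.  162.  150.5]
[636.3 138.7  92.4 194.  162.  146.8]
[637.4 136.4  88.9 195.  162.  144.6]
[638.7 134.2  84.8 196.  162.  142.4]
[638.2 131.1  86.6 197.  162.  139.3]
[639.7 128.9  82.2 198.  162.  137.1]
[634.7 142.   87.8 193.  163.  150.1]
[634.5 139.1  88.7 194.  163.  147.2]
[635.6 136.8  85.3 195.  163.  144.9]
[635.4 133.8  86.2 196.  
[... 3275 characters left out ...]
640.7 127.6  78.5 301.  180.  135.8]
[644.  127.9  80.2 302.  180.  136.2]
[646.5 129.5  80.5 303.  180.  137.7]
[649.  131.   80.8 304.  180.  139.3]
[650.2 135.1  78.4 305.  180.  143.4]
[637.5 128.2  71.8 300.  181.  136.4]
[640.8 128.2  73.8 301.  181.  136.5]
[644.3 128.2  76.  302.  181.  136.4]
[647.  129.2  76.8 303.  181.  137.5]
[649.  131.8  76.  304.  181.  140.1]
[649.1 138.1  71.2 305.  181.  146.4]
[647.6 129.   73.1 303.  182.  137.2]
[649.8 131.1  72.8 304.  182.  139.5]
board max 520 [120.7 122.1 123.8 126.2 127.2 127.5]
board max 530 [117.6 121.9 123.1 124.5 125.7 126.8]
board max 562 [117.8 122.4 122.7 124.5 126.9 129.1]
board max 570 [120.9 121.2 125.  126.1 126.4 126.9]
```

```bash
python3 -m handwheel '[[[0,0,0],[0,0.004,0],0],[[0,0,0],[0,0.008,0],0],[[0,0,0],[0,0.012,0],0],[[0,0,0],[0,0.015,0],0],[[0,0,0],[0,0.015,0],0],[[0,0,0],[0,0.015,0],0],[[0,0,0],[0,0.015,0],0]]'
python3 - <<'E'
from h import *
import pickle
for n in('top','scene'):
    c=capture(n);pickle.dump(c,open(n+'6.pkl','wb'))
    x=c['image'][155:195,175:225] if n=='top' else c['image'][160:200,265:315]
    x=cv2.resize(np.clip(x.astype(float)*1.6,0,255).astype(np.uint8)[...,::-1],(400,320),interpolation=cv2.INTER_NEAREST)
    im=x if n=='top' else np.hstack([im,x])
cv2.imwrite('pics/c6.png',im)
o=get_obs();print(o['tool_pos'],o['tcp_rot'],o['contact_force'],o['moment'])
E
```

```text
time: 8.7
tool_pos: [546.3, -72.9, 78.6]
tcp_rot: [-3.138, -0.003, 3.127]
contact_force: [-12.2, -11.7, 13.7]
grip_width: 24.0
finger_force: 30.1
[546.28570307 -72.86291385  78.62611685] [-3.13771534 -0.0031565   3.12747183] [-11.49039467 -11.65968856  12.27622633] [-1.64392263  1.77216234 -0.50838359]
```

View pics/c6.png

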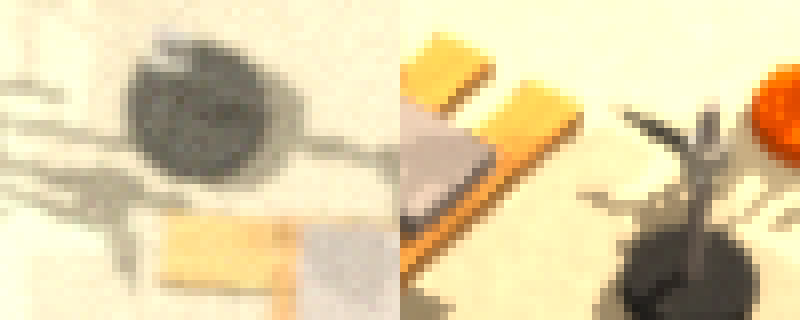

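The top crop has the nose edge at about column 160, with the tip at about 164. In the scene crop the prong-end line (523,80)-(583,108) passes roughly under the tip at (625,109). I'll check that numerically.

```bash
python3 - <<'E'
import pickle
from h import *
t=pickle.load(open('top6.pkl','rb'));s=pickle.load(open('scene6.pkl','rb'))
f=np.array([.0128,1,0])
# subpixel nose edge in top: blue-vs-red saturation profile along rows of both prongs
for rows in((184,189),(201,206)):
    x=t['image'][rows[0]:rows[1],185:205].astype(float); p=(x[...,0]-x[...,2]).mean(0); print(p.round())
    h=(p[:6].mean()+p[13:17].mean())/2; i=np.argmax(p>h); u=185+i-1+(h-p[i-1])/(p[i]-p[i-1])
    q=pt(t,u,sum(rows)/2-.5,72); print(u,q.round(1),'along',q@f)
S=lambda u,v,z:pt(s,265+(u-400)/8-.5,160+v/8-.5,z)
for n,p in dict(corner=S(583,110,72),inner=S(523,80,72),tip=S(621,109,78)).items(): print(n,p.round(1),(p@f).round(1))
E
```

```text
[28. 28. 28. 29. 28. 28. 28. 31. 32. 37. 54. 70. 74. 74. 75. 73. 73. 74.
 74. 74.]
194.7993295019157 [572.3 135.6  72. ] along 142.91368483626474
[22. 22. 23. 23. 23. 23. 22. 23. 35. 55. 68. 70. 72. 71. 71. 70. 72. 72.
 73. 73.]
193.5898058252427 [523.6 136.3  72. ] along 142.98601082372792
corner [587.9 132.8  72. ] 140.3
inner [559.7 132.5  72. ] 139.6
tip [602.5 136.7  78. ] 144.4
```

```bash
python3 -m handwheel '[[[0,0,0],[0,0.001,0],0],[[0,0,0],[0,0.0015,0],0],[[0,0,0],[0,0.0015,0],0],[[0,0,0],[0,0.0015,0],0],[[0,0,0],[0,0.0015,0],0],[[0,0,0],[0,0.0015,0],0]]' && python3 -c "
from plant import *
o=get_obs();print(o['tool_pos'],abs(o['dq']).max() if hasattr(o['dq'],'max') else o['dq'])
print(close_job())"
```

```text
time: 9.4
tool_pos: [546.3, -71.9, 78.7]
tcp_rot: [-3.137, -0.003, 3.127]
contact_force: [-12.7, -13.2, 12.3]
grip_width: 24.2
finger_force: 30.1
[546.31997642 -71.88287083  78.68161494] 0.0011096510930493338
the job is handed in; nothing more can be done
None
```

I handed the job in at 9.4 s, with the gripper still holding the board pressed down and against the fence. The nose was about level with the gauge point: measured 0.7 mm short in the top view and 3.5 mm short in the scene view just before a last 1 mm nudge forward. The tolerance is 6 mm, and no verdict came back.

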